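# Re-hook the cheese cutter's return spring

### The job

The cheese cutter's return spring has been unhooked for washing: take the spring puller out of its stand, catch the pull loop at the end of the spring with it and gently stretch and swing the spring until its hook sits on the anchor post. Use the puller and not the fingers on the spring, do not overstretch or force it, then unhook the puller and put it back upright in its stand, leaving the cheeses and the jar where they are.

Things in the scene. Friction and masses are not known exactly. Their poses are not given: they have to be found in the camera images.
- cutter: Cheese cutter fixed to the bench: blue enamelled metal plate 260 x 270 mm, 10 mm thick, white cutting bed on its +y side (top 30 mm above the bench), raised wire bow 200 mm high at its -x, +y corner. Origin: on the bench under the upright swivel pin (8 mm thick, 48 mm high) that the spring turns on. +x: the way the spring is stretched
- pad (a point): Middle of a dark 44 x 68 mm pad on the cutter's plate, 120 mm along the cutter's +x from its origin. The anchor post, a fixed upright steel pin 8 mm thick, its top 52 mm above the bench, is clamped on this pad anywhere within 4 mm (cutter x) and 20 mm (cutter y) of this point; it is not measured, so it must be seen or felt for
- hook: End piece of the spring, 4 mm steel wire: a round hook (inner radius 6 mm) and beyond it the pull loop. Origin: centre of the hook, 40 mm above the bench, 100 mm from the pin when unstretched; its x points away from the pin. Moves level only: swings about the pin (-0.6 to 0.35 rad from the cutter's +x) and stretches along its x, 260 N per m, at most 65 mm. Starts on the cutter's -y side
- hook_mouth (a point): Mouth of the hook, 7 mm from the hook's origin towards the pin: the gap between the shank (wire centre at hook y = -8 mm, hook x from -31 to 0) and the short tail (y = +8 mm, ends here, at x = -7). To hang it the hook's origin must be 13 mm or more beyond the post's centre, swing to +y until the shank meets the post, then slacken; seated, the origin is 2 mm short of the post's centre
- pull_loop (a point): Centre of the closed pull loop, 23 mm out from the hook's origin along the hook's x, at wire height. Its opening is 20 mm long (along the hook's x) and 13 mm wide, open above and below, with 30 mm from the wire's centre down to the plate. A pull or push of more than 22 N between puller and spring (summed over their points of contact) damages the spring
- puller: Loose spring puller, 0.14 kg, upright in its stand: black handle 18 mm (x) x 60 mm (y) x 46 mm high, below it a steel rod 5 mm thick reaching 50 mm down, at the rod's foot a toe 5 mm thick reaching 8.5 mm from the rod's axis along the puller's +x. Origin: middle of the handle's underside, on the rod's axis; z up along the handle
- stand: White plastic stand fixed to the bench, 60 mm (x) x 90 mm (y) x 64 mm high, with an upright through hole 27 mm (x) x 19 mm (y) in the middle of its top. The puller's rod hangs in the hole and the handle rests on the top, its length along the stand's y; either way round will do. Origin: centre of the underside
- cheese_block: White cheese block 90 x 70 x 55 mm on the cutting bed, to be left alone; origin at the centre of its underside
- cheese_wheel: Round cheese 124 mm in diameter, 50 mm high, to be left alone; origin at the centre of its underside
- brine_jar: Closed jar 72 mm in diameter, 90 mm high, to be left alone; origin at the centre of its underside
Mind the look-alikes: they are no part of the job. What is meant by the puller is not green or purple, and is the larger of those in its own colour.

How it is judged:
By the outcome, as a careful person would: the job done as asked, in the order asked, and still so for the second after the job is handed in, with the robot touching nothing.
It also fails if it takes over 72 s, if anything falls off the work surface, if the arm or the gripper's body presses on something with over 40 N, if the wrist force passes 120 N, or if a joint passes its speed limit or range.

### The arm

A 6-joint arm with a two-finger parallel gripper is mounted at the origin on the work surface. World frame = base frame: x ahead of the robot, y to its left, z up, the work surface at z = 0. Lengths are in m, angles in rad, forces in N, time in s.
With the tool pointing down it reaches from about 0.35 to 0.725 m from the base axis. Payload 6 kg.
Tool frame: the origin (TCP) lies at the very end of the fingers, on their centre line; the grasp point (between the pads) lies 19 mm behind it; z points along the fingers, y is the direction in which the jaws open and shut (so a half turn about z gives the same grasp; the last joint's range is limited). The gripper opens to 85 mm and grips with 20 to 120 N. Pads are 22 mm wide; open, the fingers measure 114 mm over their backs; the gripper's body (76 mm by 85 mm) begins 54 mm behind the grasp point. The pads swing forward as they close: fully open they stand 13 mm farther back than shut.
Start: joints at [-0.823, 0.04, 0.085, 0, -1.615, -0.334], TCP at [0.241, -0.549, 0.231] pointing down, gripper open.
Joint ranges: [-2.56, 2.56], [-1.29, 2.01], [-1.08, 1.49], [-3.29, 1.98], [-2.81, -0.18], [-2.99, 2.99]. Speed limits (rad/s): [2.57, 2.57, 3.01, 3.14, 3.14, 3.14].

### API

Orientations are given as [roll, pitch, yaw] about the fixed x, y, z axes, in that order (R = Rz(yaw) Ry(pitch) Rx(roll)).
In Python, from rig import robot gives the robot as it stands.
- The arm moves only by the shell command python3 -m crank 'ROWS'. ROWS is JSON, a list of rows, each an object with "dp": the shift along the world's x, y, z in cm, a list of three; "twist": the turn, a rotation vector about the world's x, y, z in rad, a list of three; "grip": the finger opening in cm, from 0 to 8.54. A call has 1 to 8 rows; each row is the pose to reach, as a shift and turn from the pose commanded when the call began; what a row does not reach only later rows make up. A row lasts 1/8 s, in which the tool goes at most 62.5 mm and 10.7 degrees, less where a joint would pass 70% of its speed; a pose out of reach is approached as far as the arm can. A call with a gripper value outside its range is refused whole. The fingers move at their own pace and stop on an object; the grip force is fixed at half the most. Time passes only in rows, so rows that repeat a pose let the fingers close. It gives the time, the measured TCP pose, the force and the opening at its end, in the units of the state.
- robot.get_state(): the state, without advancing time (a new reading comes with each control period).
- robot.camera(name): name is "side" or "top"; returns (picture, depth): 400x640x3 uint8, red, green, blue; 400x640 float32, m along the optical axis (not along the pixel's ray), 0 where there is no reading.
- robot.camera_model(name): a dict with "camera_matrix" (3x3 intrinsics, pixels), "xyz" and "rotation" of the camera in the world. Camera axes: x right, y up, looking along -z (the intrinsics and any distortion apply to the point x, -y, -z); pixel columns grow to the right and rows downward; lengths in m; the calibration is good to about 2 mm. A picture is of the moment at which its call begins. camera_model takes no time and is no camera call.
- robot.close_job(): hands the job in, once; it reports no verdict.
The state is a dict: "clock": time; "q": joint angles; "qd": joint speeds; "effort": joint torques, N m; "eef_pos": TCP position; "tool_rot": TCP orientation; "ft_force": force on the tool from outside, world axes, zero at the start; "wrist_torque": the same for the moment, N m; "finger_gap": finger opening in m.
Only numpy, scipy, OpenCV 4.12 (cv2) and the standard library are available. Lean on these libraries where they do the work, as an engineer would, in place of code of your own. Each camera call takes 0.05 s, during which the arm holds its last target.

## Working session

There is one attempt and no reset: what is moved stays moved. The work goes in short steps, Python scripts to look and compute and a shell command to move; the robot and the scene stay as the last step left them, time stands still between calls to the robot, and variables do not carry over. Pictures are saved under pics/ and viewed, and the job is handed in when it is done.

```bash
ls -la; mkdir -p pics; python3 - <<'E'
from rig import robot
import cv2,numpy as np
s=robot.get_state()
print({k:np.round(v,3) for k,v in s.items()})
for n in("side","top"):
    p,d=robot.camera(n); cv2.imwrite(f"pics/{n}0.png",p[:,:,::-1]); np.savez(f"pics/{n}0.npz",p=p,d=d)
    m=robot.camera_model(n); print(n,m)
E
```

```text
total 12
drwxr-xr-x  3 agent agent 4096 Dec  6 14:05 .
drwxr-xr-x 23 root  root  4096 Dec  6 14:05 ..
drwxr-xr-x  2 agent agent 4096 Dec  6 14:05 pics
{'clock': np.float64(0.0), 'q': array([-0.823,  0.041,  0.084, -0.   , -1.615, -0.334]), 'qd': array([-0.001, -0.001,  0.001,  0.001, -0.   , -0.002]), 'effort': array([-1.0000e-03, -3.6820e+01,  3.4743e+01,  6.9330e+00, -5.0000e-03,
        0.0000e+00]), 'eef_pos': array([ 0.241, -0.549,  0.23 ]), 'tool_rot': array([ 3.14 , -0.   , -2.728]), 'ft_force': array([-0.414, -0.663, -0.53 ]), 'wrist_torque': array([ 0.037,  0.038, -0.038]), 'finger_gap': np.float64(0.086)}
side {'camera_matrix': array([[511.61915656,   0.        , 325.16938544],
       [  0.        , 511.61915656, 194.63568745],
       [  0.        ,   0.        ,   1.        ]]), 'xyz': array([-0.04775255, -0.51296946,  1.01778072]), 'rotation': array([ 7.24276399e-01,  4.79629430e-04, -8.33534155e-01])}
top {'camera_matrix': array([[383.24750207,   0.        , 314.40348081],
       [  0.        , 383.24750207, 201.6950274 ],
       [  0.        ,   0.        ,   1.        ]]), 'xyz': array([0.39702852, 0.05346507, 1.21898515]), 'rotation': array([ 0.14004266, -0.01200303, -1.57938198])}
```

View pics/side0.png

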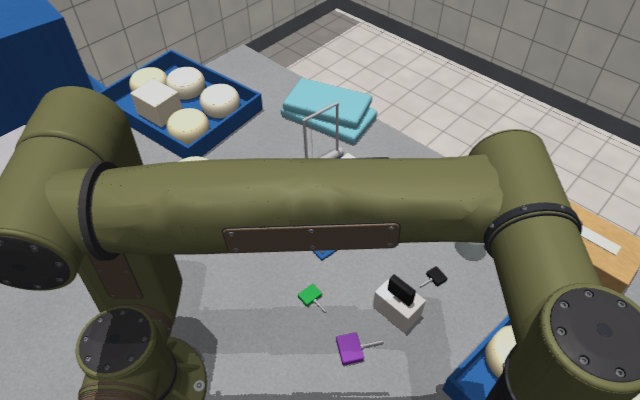

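View pics/top0.png

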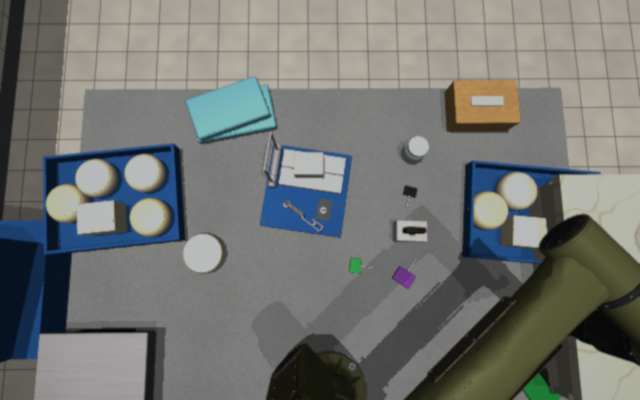

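```bash
cat > h.py <<'E'
import numpy as np,cv2
from scipy.spatial.transform import Rotation as R
from rig import robot
def cam(n):
    m=robot.camera_model(n); return m["camera_matrix"],np.array(m["xyz"]),R.from_euler('xyz',m["rotation"]).as_matrix()
def ray(n,u,v):
    K,c,r=cam(n); d=r@np.array([(u-K[0,2])/K[0,0],-(v-K[1,2])/K[1,1],-1]); return c,d
def onz(n,u,v,z):
    c,d=ray(n,u,v); return c+d*(z-c[2])/d[2]
def dep(n,u,v,D):
    c,d=ray(n,u,v); return c+d*D
def proj(n,p):
    K,c,r=cam(n); q=r.T@(np.array(p)-c); return K[0,0]*q[0]/-q[2]+K[0,2], K[1,1]*q[1]/q[2]+K[1,2]
def two(a,ua,b,ub):
    c1,d1=ray(a,*ua);c2,d2=ray(b,*ub)
    t=np.linalg.lstsq(np.stack([d1,-d2],1),c2-c1,rcond=None)[0]
    return (c1+t[0]*d1+c2+t[1]*d2)/2, np.linalg.norm(c1+t[0]*d1-c2-t[1]*d2)
def snap(n,tag):
    p,d=robot.camera(n); np.savez(f"pics/{tag}.npz",p=p,d=d); return p,d
def crop(p,x0,y0,w,h,s,name):
    c=p[y0:y0+h,x0:x0+w,::-1]; cv2.imwrite(f"pics/{name}.png",cv2.resize(c,(w*s,h*s),interpolation=cv2.INTER_CUBIC))
def ld(tag):
    z=np.load(f"pics/{tag}.npz"); return z['p'],z['d']
E
python3 - <<'E'
from h import *
p,d=ld("top0"); crop(p,255,130,110,110,5,"t0a"); crop(p,380,170,80,80,7,"t0b")
E
```

```text
(no output)
```

View pics/t0a.png

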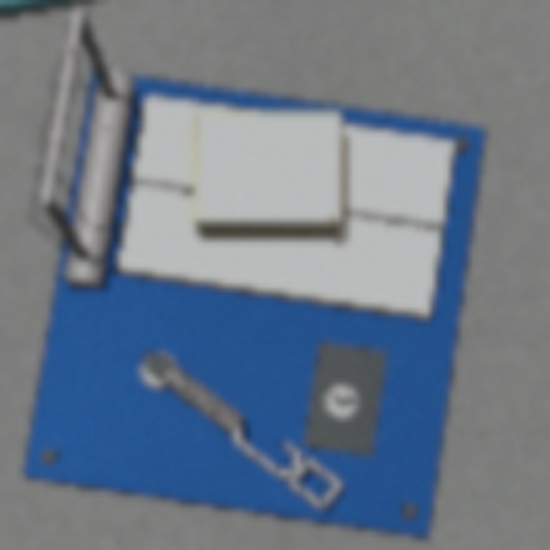

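View pics/t0b.png

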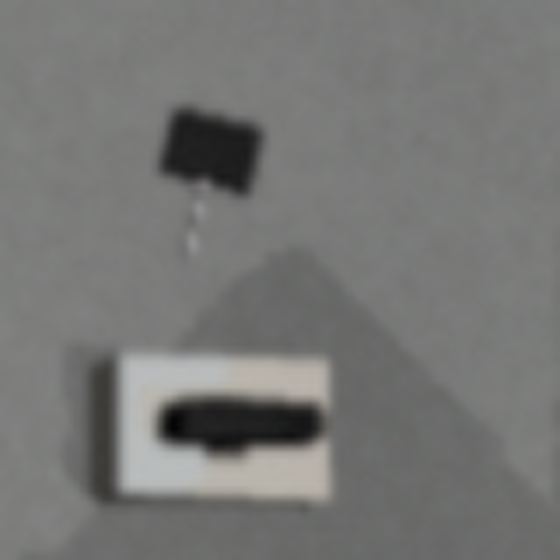

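```bash
python3 - <<'E'
from h import *
p,d=ld("top0")
f=lambda x:np.round(x,4)
print("pin",f(onz("top",286,203.6,.048)),"post",f(onz("top",323.4,210.2,.052)),"loop",f(onz("top",319,227,.04)))
print("depth post",d[208:213,321:326],)
# stand
hsv=cv2.cvtColor(p,cv2.COLOR_RGB2HSV)
m=((hsv[...,2]>150)).astype(np.uint8); m[:215]=0;m[250:]=0;m[:,:385]=0;m[:,435:]=0
print(m.sum())
k=cv2.minAreaRect(cv2.findNonZero(m)); print(k,[f(onz("top",*c,.064)) for c in cv2.boxPoints(k)], f(onz("top",*k[0],.064)))
b=(p.max(2)<50).astype(np.uint8); b[:222]=0;b[240:]=0;b[:,:398]=0;b[:,430:]=0
k=cv2.minAreaRect(cv2.findNonZero(b)); print(k,f(onz("top",*k[0],.11)),[f(onz("top",*c,.11)) for c in cv2.boxPoints(k)])
print("d handle",d[230,405:425],d[225,400:425])
bl=((hsv[...,0]>100)&(hsv[...,0]<125)&(hsv[...,1]>130)).astype(np.uint8); bl[:,:250]=0;bl[:,360:]=0;bl[:140]=0;bl[245:]=0
k=cv2.minAreaRect(cv2.findNonZero(bl)); B=[f(onz("top",*c,.01)) for c in cv2.boxPoints(k)];print(k,B)
E
```

```text
pin [0.5567 0.1256 0.048 ] post [0.5349 0.0107 0.052 ] loop [0.4843 0.0244 0.04  ]
depth post [[1.2138743 1.2116102 1.179079  1.177185  1.212516 ]
 [1.2158598 1.189356  1.1741507 1.1760752 1.2120047]
 [1.2151446 1.2093575 1.1912969 1.2008398 1.2091497]
 [1.2164608 1.2152885 1.2127414 1.2121596 1.2156491]
 [1.2116288 1.2134    1.215958  1.2104766 1.2149351]]
385
((411.5, 230.5), (19.0, 29.0), 90.0) [array([ 0.4989, -0.2116,  0.064 ]), array([ 0.4983, -0.2998,  0.064 ]), array([ 0.4409, -0.2969,  0.064 ]), array([ 0.4416, -0.2094,  0.064 ])] [ 0.4698 -0.2544  0.064 ]
((413.5, 230.5), (5.0, 21.0), 90.0) [ 0.4669 -0.2479  0.11  ] [array([ 0.4744, -0.2177,  0.11  ]), array([ 0.4739, -0.2789,  0.11  ]), array([ 0.4594, -0.2782,  0.11  ]), array([ 0.4599, -0.2171,  0.11  ])]
d handle [1.1209358 1.1102244 1.1104686 1.1121763 1.112644  1.110645  1.1096815
 1.1114379 1.1098287 1.110923  1.1118165 1.1105009 1.1107994 1.1122787
 1.1100862 1.1125302 1.112464  1.115706  1.1096802 0.       ] [1.1596432 1.1562606 1.15706   1.1607535 1.158943  1.1569191 1.1580544
 1.1595784 1.1596195 1.159736  1.1593219 1.1596307 1.160004  1.1614288
 1.163632  1.1585565 1.1584985 1.1587359 1.1601398 1.1620113 1.1568139
 1.1614598 1.1586926 1.1546926 1.1592661]
((305.784912109375, 190.17507934570312), (81.0442123413086, 81.82779693603516), 8.583621978759766) [array([0.4956, 0.2109, 0.01  ]), array([0.7588, 0.1743, 0.01  ]), array([ 0.717 , -0.0857,  0.01  ]), array([ 0.4556, -0.0413,  0.01  ])]
```

```bash
python3 -m crank '[{"dp":[5,8,5]},{"dp":[10,16,10]},{"dp":[14,22,15]},{"dp":[18,28,15]},{"dp":[20,34,15]},{"dp":[22,40,15]},{"dp":[24,46,15]},{"dp":[26,52,15]}]'
```

```text
invalid input at $[0]: expected keys dp, twist, grip
```

```bash
python3 -m crank '[{"dp":[4,4,3],"twist":[0,0,0],"grip":8.5},{"dp":[8,8,6],"twist":[0,0,0],"grip":8.5},{"dp":[12,12,9],"twist":[0,0,0],"grip":8.5},{"dp":[16,16,12],"twist":[0,0,0],"grip":8.5},{"dp":[18,22,14],"twist":[0,0,0],"grip":8.5},{"dp":[20,28,15],"twist":[0,0,0],"grip":8.5},{"dp":[21,34,15],"twist":[0,0,0],"grip":8.5},{"dp":[22,40,15],"twist":[0,0,0],"grip":8.5}]'
python3 -m crank '[{"dp":[0,6,0],"twist":[0,0,0.15],"grip":8.5},{"dp":[0,12,0],"twist":[0,0,0.3],"grip":8.5},{"dp":[0,18,0],"twist":[0,0,0.45],"grip":8.5},{"dp":[0,24,0],"twist":[0,0,0.6],"grip":8.5},{"dp":[0,30,0],"twist":[0,0,0.75],"grip":8.5},{"dp":[-2,36,0],"twist":[0,0,0.9],"grip":8.5},{"dp":[-5,42,0],"twist":[0,0,1.05],"grip":8.5},{"dp":[-8,48,0],"twist":[0,0,1.15],"grip":8.5}]'
python3 - <<'E'
from h import *
p,d=snap("side","s1"); cv2.imwrite("pics/s1.png",p[:,:,::-1])
p,d=snap("top","t1"); cv2.imwrite("pics/t1.png",p[:,:,::-1])
E
```

```text
clock: 1.1
eef_pos: [0.4602, -0.1544, 0.381]
tool_rot: [3.141, -0.0, -2.728]
ft_force: [1.4, 0.5, 0.1]
finger_gap: 0.0851
clock: 2.1
eef_pos: [0.3832, 0.3164, 0.3809]
tool_rot: [3.141, -0.0, -1.574]
ft_force: [1.4, 0.9, 0.6]
finger_gap: 0.0847
```

View pics/s1.png

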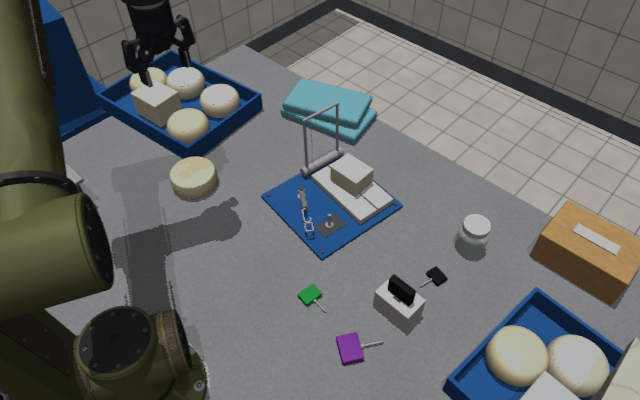

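View pics/t1.png

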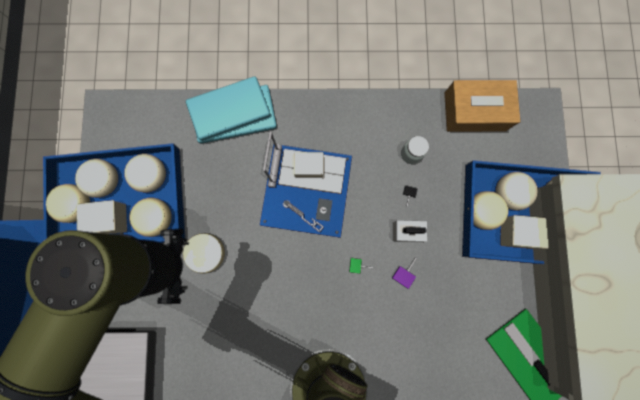

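Clear side view: the cutter is around (330,200), the puller in its stand at (400,295), and the small look-alike at (436,275). Zooming in.

```bash
python3 - <<'E'
from h import *
p,d=ld("s1"); crop(p,280,170,80,80,7,"s1a"); crop(p,360,255,90,80,7,"s1b")
p,d=ld("t1"); crop(p,275,190,60,50,10,"t1a"); crop(p,385,210,60,45,10,"t1b")
E
```

```text
(no output)
```

View pics/s1a.png

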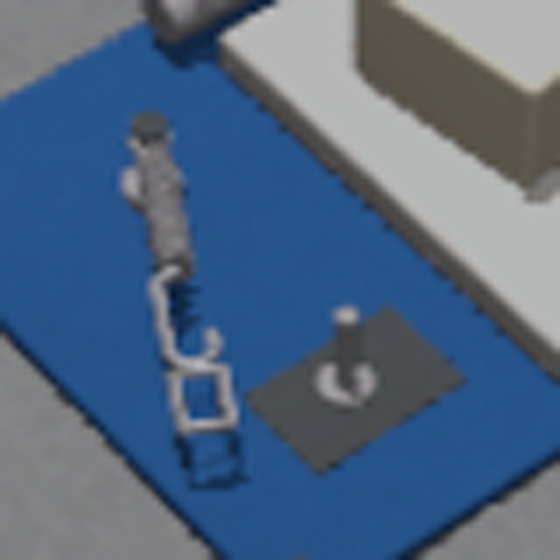

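View pics/s1b.png

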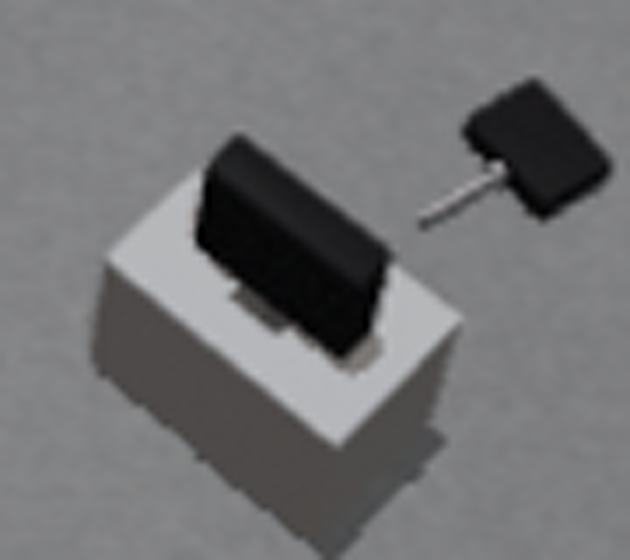

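View pics/t1a.png

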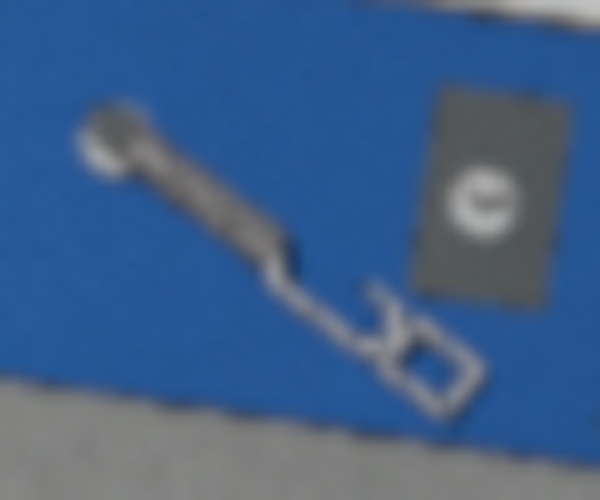

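View pics/t1b.png

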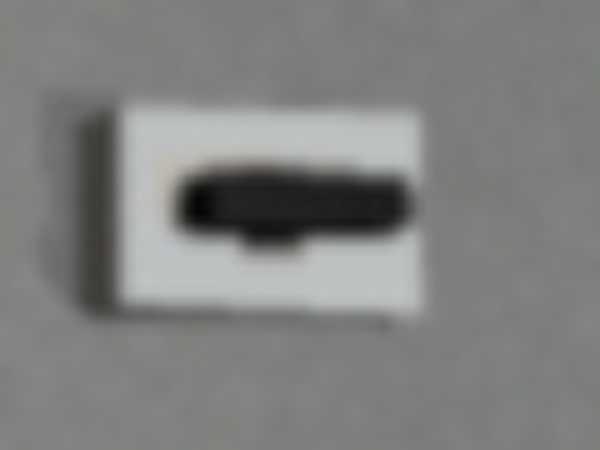

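```bash
python3 - <<'E'
from h import *
f=lambda x:np.round(x,4)
S=lambda x,y,x0=280,y0=170,s=7:(x0+(x+.5)/s-.5,y0+(y+.5)/s-.5)
T=lambda x,y,x0=275,y0=190,s=10:(x0+(x+.5)/s-.5,y0+(y+.5)/s-.5)
for nm,a,b,z in(("post",S(346,313),T(490,198),.052),("pin",S(150,126),T(120,128),.048),("loop",S(204,397),T(428,367),.04)):
    print(nm,"side",f(onz("side",*a,z)),"top",f(onz("top",*b,z)),"two",[f(q) for q in two("side",a,"top",b)])
print("loop corners side",[f(onz("side",*S(*c),.04)) for c in((170,372),(228,364),(238,420),(182,430))])
print("loop corners top",[f(onz("top",*T(*c),.04)) for c in((400,320),(370,355),(487,372),(445,415))])
print("shank side",[f(onz("side",*S(*c),.04)) for c in((158,285),(172,355))])
B=lambda x,y:S(x,y,360,255)
q=[f(onz("side",*B(*c),.064)) for c in((108,258),(203,170),(462,320),(338,445))]
print("stand side",q,np.mean(q,0))
h=[onz("side",*B(*c),.11) for c in((210,165),(240,135),(388,258),(362,290))]; print("handle top",f(h),f(np.mean(h,0)))
hb=[onz("side",*B(*c),.064) for c in((196,242),(345,362))]; print("handle bottom edge(-x side)",f(hb))
p,d=ld("t1")
U=lambda x,y:T(x,y,385,210)
q=[onz("top",*U(*c),.064) for c in((120,105),(422,110),(424,312),(118,308))];print("stand top",f(q),f(np.mean(q,0)))
q=[onz("top",*U(*c),.11) for c in((178,175),(412,180),(412,232),(180,236))];print("handle top",f(q),f(np.mean(q,0)))
q=[onz("top",*U(*c),.064) for c in((245,248),(300,248))];print("hole",f(q))
E
```

```text
post side [0.5434 0.0118 0.052 ] top [0.5375 0.0102 0.052 ] two [array([0.538 , 0.0093, 0.0584]), np.float64(0.0034)]
pin side [0.5633 0.1262 0.048 ] top [0.5605 0.1239 0.048 ] two [array([0.5602, 0.1234, 0.0526]), np.float64(0.0007)]
loop side [0.4899 0.0296 0.04  ] top [0.4867 0.0295 0.04  ] two [array([0.4874, 0.0288, 0.0428]), np.float64(0.0023)]
loop corners side [array([0.4899, 0.046 , 0.04  ]), array([0.5061, 0.0335, 0.04  ]), array([0.4905, 0.0141, 0.04  ]), array([0.4744, 0.0254, 0.04  ])]
loop corners top [array([0.5013, 0.038 , 0.04  ]), array([0.4905, 0.0473, 0.04  ]), array([0.485 , 0.0113, 0.04  ]), array([0.4719, 0.0244, 0.04  ])]
shank side [array([0.5154, 0.0764, 0.04  ]), array([0.4958, 0.0507, 0.04  ])]
stand side [array([ 0.444 , -0.2093,  0.064 ]), array([ 0.4883, -0.2116,  0.064 ]), array([ 0.4988, -0.3014,  0.064 ]), array([ 0.4402, -0.2983,  0.064 ])] [ 0.467825 -0.25515   0.064   ]
handle top [[ 0.4652 -0.2266  0.11  ]
 [ 0.4795 -0.2269  0.11  ]
 [ 0.4748 -0.2841  0.11  ]
 [ 0.4612 -0.2847  0.11  ]] [ 0.4702 -0.2556  0.11  ]
handle bottom edge(-x side) [[ 0.4665 -0.2257  0.064 ]
 [ 0.4637 -0.2837  0.064 ]]
stand top [[ 0.5018 -0.2103  0.064 ]
 [ 0.4996 -0.3021  0.064 ]
 [ 0.4386 -0.2997  0.064 ]
 [ 0.4406 -0.2074  0.064 ]] [ 0.4702 -0.2549  0.064 ]
handle top [[ 0.4771 -0.2159  0.11  ]
 [ 0.4752 -0.284   0.11  ]
 [ 0.4601 -0.2833  0.11  ]
 [ 0.4595 -0.2158  0.11  ]] [ 0.468  -0.2497  0.11  ]
hole [[ 0.4583 -0.2465  0.064 ]
 [ 0.4582 -0.2631  0.064 ]]
```

```bash
python3 -m crank '[{"dp":[1,-6,0],"twist":[0,0,0],"grip":5},{"dp":[2,-12,0],"twist":[0,0,0],"grip":5},{"dp":[3,-18,0],"twist":[0,0,0],"grip":5},{"dp":[4,-24,0],"twist":[0,0,0],"grip":5},{"dp":[5,-30,-2],"twist":[0,0,0],"grip":5},{"dp":[6,-36,-4],"twist":[0,0,0],"grip":5},{"dp":[7,-42,-6],"twist":[0,0,0],"grip":5},{"dp":[8,-48,-8],"twist":[0,0,0],"grip":5}]'
python3 -m crank '[{"dp":[0.3,-5,-4],"twist":[0,0,0],"grip":5},{"dp":[0.6,-9.0,-8],"twist":[0,0,-0.03],"grip":5},{"dp":[0.6,-9.0,-12],"twist":[0,0,-0.03],"grip":5},{"dp":[0.6,-9.0,-15],"twist":[0,0,-0.03],"grip":5},{"dp":[0.6,-9.0,-15],"twist":[0,0,-0.03],"grip":5},{"dp":[0.6,-9.0,-15],"twist":[0,0,-0.03],"grip":5}]'
python3 - <<'E'
from h import *
p,d=snap("side","s2"); crop(p,340,215,120,100,6,"s2")
E
```

```text
clock: 3.2
eef_pos: [0.4632, -0.1619, 0.3025]
tool_rot: [-3.141, 0.0, -1.578]
ft_force: [1.3, 0.7, -0.3]
finger_gap: 0.0501
clock: 3.95
eef_pos: [0.47, -0.25, 0.1549]
tool_rot: [-3.14, -0.001, -1.608]
ft_force: [-0.3, 0.2, 1.7]
finger_gap: 0.0499
```

View pics/s2.png

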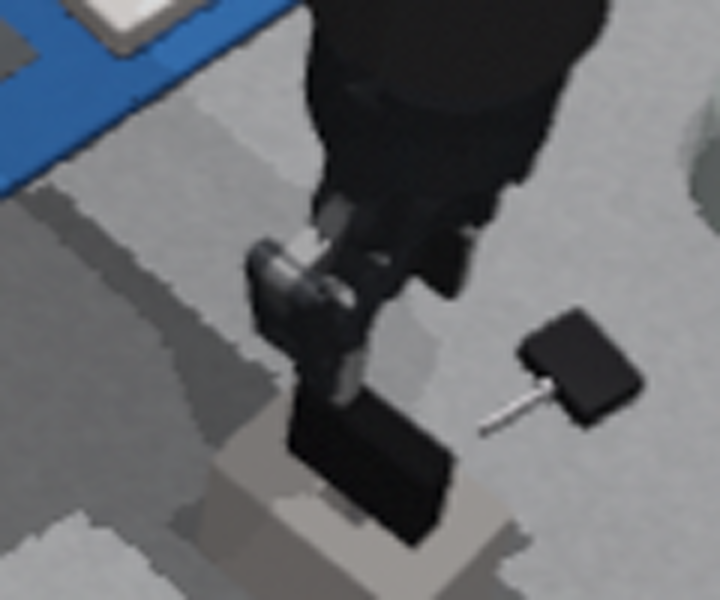

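```bash
python3 -m crank '[{"dp":[-0.1,-0.4,-2],"twist":[0,0,0],"grip":5},{"dp":[-0.1,-0.4,-4],"twist":[0,0,0],"grip":5},{"dp":[-0.1,-0.4,-6],"twist":[0,0,0],"grip":5},{"dp":[-0.1,-0.4,-7.8],"twist":[0,0,0],"grip":5},{"dp":[-0.1,-0.4,-7.8],"twist":[0,0,0],"grip":5}]'
```

```text
clock: 4.62
eef_pos: [0.4674, -0.2532, 0.0729]
tool_rot: [3.138, 0.001, -1.608]
ft_force: [-0.3, -0.8, 0.4]
finger_gap: 0.0499
```

```bash
python3 -m crank '[{"dp":[0,0,0],"twist":[0,0,0],"grip":3.5},{"dp":[0,0,0],"twist":[0,0,0],"grip":2.5},{"dp":[0,0,0],"twist":[0,0,0],"grip":2.0},{"dp":[0,0,0],"twist":[0,0,0],"grip":1.0},{"dp":[0,0,0],"twist":[0,0,0],"grip":0},{"dp":[0,0,0],"twist":[0,0,0],"grip":0}]'
```

```text
clock: 5.38
eef_pos: [0.4691, -0.2537, 0.0761]
tool_rot: [-3.14, -0.001, -1.608]
ft_force: [0.7, 1.1, 5.8]
finger_gap: 0.0172
```

```bash
python3 -m crank '[{"dp":[0,0,1],"twist":[0,0,0],"grip":0},{"dp":[0,0,2.5],"twist":[0,0,0],"grip":0},{"dp":[0,0,5],"twist":[0,0,0],"grip":0},{"dp":[0,0,8],"twist":[0,0,0],"grip":0},{"dp":[0,0,11],"twist":[0,0,0],"grip":0},{"dp":[0,0,14],"twist":[0,0,0],"grip":0},{"dp":[0,0,14],"twist":[0,0,0],"grip":0}]'
python3 - <<'E'
from h import *
p,d=snap("side","s3"); crop(p,340,195,120,100,6,"s3")
p,d=snap("top","t3"); crop(p,370,180,80,80,7,"t3")
print(robot.get_state()['eef_pos'],robot.get_state()['tool_rot'])
E
```

```text
clock: 6.25
eef_pos: [0.4694, -0.254, 0.2187]
tool_rot: [-3.137, -0.001, -1.608]
ft_force: [-0.6, -0.3, -2.2]
finger_gap: 0.0171
[ 0.4684246  -0.25329123  0.21496913] [ 3.14142382e+00  6.47393176e-04 -1.60782191e+00]
```

View pics/s3.png

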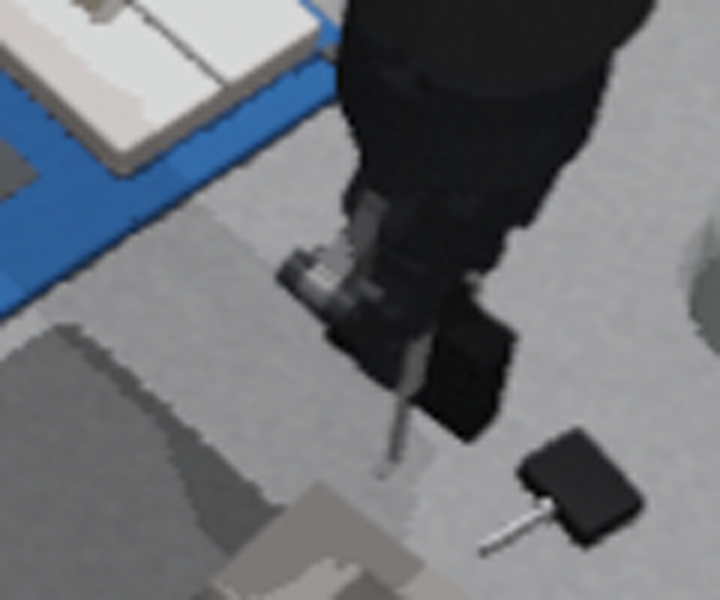

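View pics/t3.png

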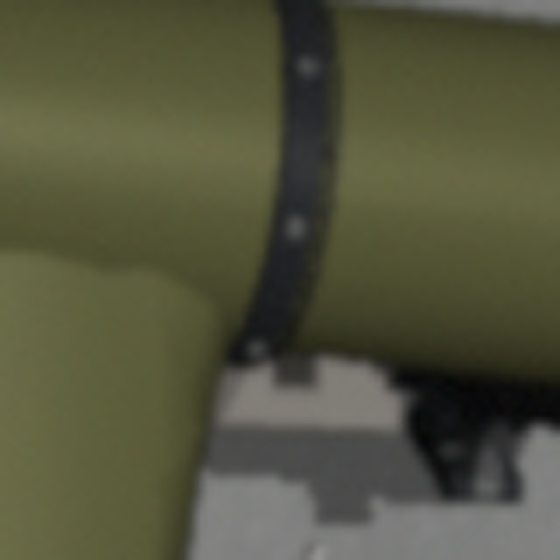

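```bash
python3 - <<'E'
from h import *
p,d=ld("s3"); c=p[245:285,385:425,::-1]; c=cv2.resize(c,(640,640),interpolation=cv2.INTER_CUBIC)
c=cv2.convertScaleAbs(c,alpha=1.3)
def px(q): u,v=proj("side",q); return int((u-385+.5)*16-.5),int((v-245+.5)*16-.5)
x,y,z=.469,-.2537,.2165
for q in((x,y,z-.0115),(x,y,z-.0615),(x,y,z-.059),(x-.0085,y,z-.059)):
    print(q,px(q)); cv2.circle(c,px(q),3,(0,0,255),-1)
cv2.imwrite("pics/s3z.png",c)
E
```

```text
(0.469, -0.2537, 0.205) (355, 218)
(0.469, -0.2537, 0.155) (307, 447)
(0.469, -0.2537, 0.1575) (309, 436)
(0.46049999999999996, -0.2537, 0.1575) (268, 480)
```

View pics/s3z.png

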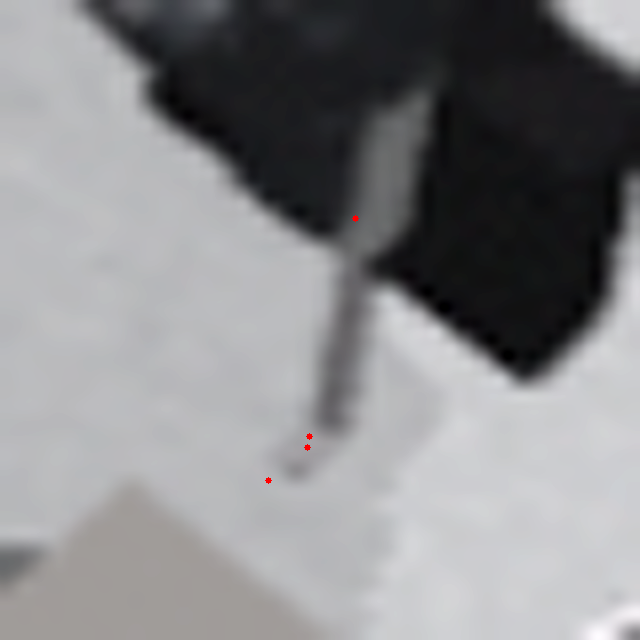

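```bash
python3 - <<'E'
from h import *
for c in((293,468),(331,426)):
    print(onz("side",385+(c[0]+.5)/16-.5,245+(c[1]+.5)/16-.5,.1575))
print(onz("side",385+(355+.5)/16-.5,245+(270+.5)/16-.5,.19))
E
```

```text
[ 0.46397855 -0.25489715  0.1575    ]
[ 0.47208038 -0.25473005  0.1575    ]
[ 0.47242593 -0.25337937  0.19      ]
```

```bash
python3 -m crank '[{"dp":[0.3,4,0],"twist":[0,0,0.13],"grip":0},{"dp":[0.6,8.5,0],"twist":[0,0,0.27],"grip":0},{"dp":[0.9,13,0],"twist":[0,0,0.41],"grip":0},{"dp":[1.2,17.5,0],"twist":[0,0,0.55],"grip":0},{"dp":[1.5,22,0],"twist":[0,0,0.69],"grip":0},{"dp":[1.8,26,0],"twist":[0,0,0.82],"grip":0},{"dp":[1.9,28.6,-2],"twist":[0,0,0.95],"grip":0},{"dp":[1.9,28.6,-5],"twist":[0,0,0.95],"grip":0}]'
python3 -m crank '[{"dp":[0,0,-2],"twist":[0,0,0],"grip":0},{"dp":[0,0,-4],"twist":[0,0,0],"grip":0},{"dp":[0,0,-5],"twist":[0,0,0],"grip":0},{"dp":[0,0,-5],"twist":[0,0,0],"grip":0},{"dp":[0,0,-5],"twist":[0,0,0],"grip":0}]'
python3 - <<'E'
from h import *
p,d=snap("side","s4"); crop(p,270,160,90,80,8,"s4")
p,d=snap("top","t4"); crop(p,270,170,90,80,7,"t4")
print(robot.get_state()['eef_pos'],robot.get_state()['tool_rot'])
E
```

```text
clock: 7.35
eef_pos: [0.4873, 0.0342, 0.1638]
tool_rot: [3.141, 0.001, -0.654]
ft_force: [-0.6, -0.3, -1.6]
finger_gap: 0.0172
clock: 7.98
eef_pos: [0.488, 0.0324, 0.1161]
tool_rot: [-3.141, -0.001, -0.658]
ft_force: [0.0, -0.7, -1.4]
finger_gap: 0.0173
[0.48798293 0.0325375  0.1161052 ] [-3.14045147e+00 -8.80838828e-04 -6.57954998e-01]
```

View pics/s4.png

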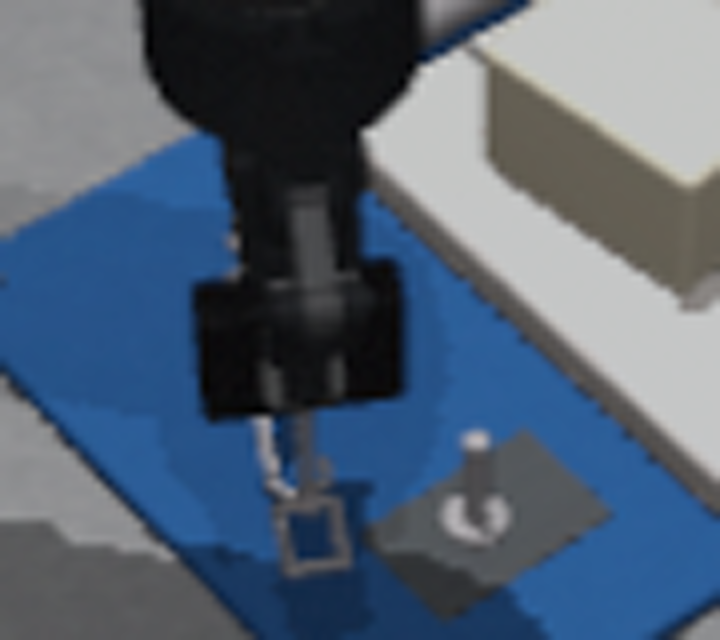

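View pics/t4.png

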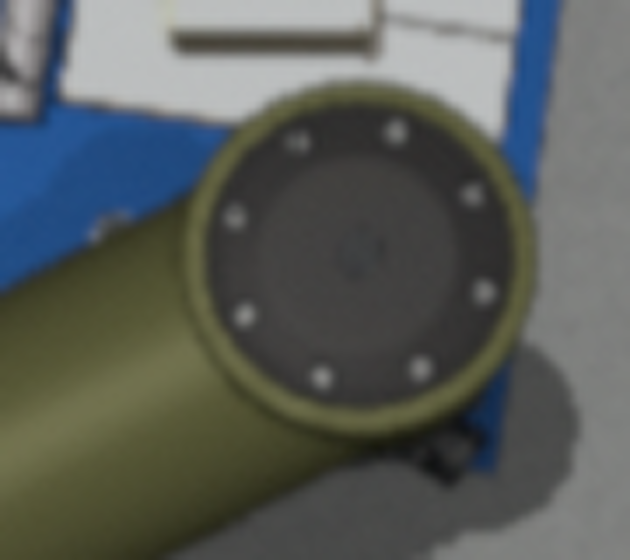

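```bash
python3 - <<'E'
from h import *
p,d=ld("s4"); c=p[205:240,290:325,::-1]; c=cv2.resize(c,(700,700),interpolation=cv2.INTER_CUBIC)
c=cv2.convertScaleAbs(c,alpha=1.5); cv2.imwrite("pics/s4z.png",c)
E
```

```text
(no output)
```

View pics/s4z.png

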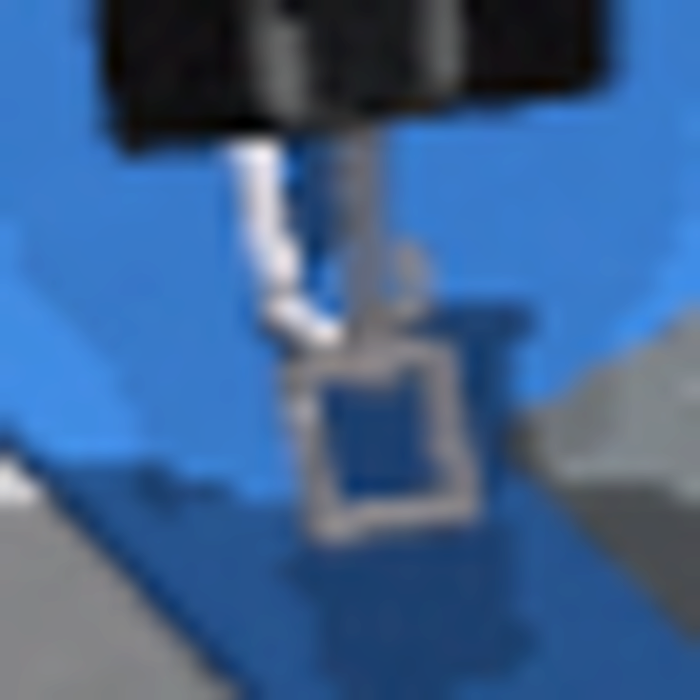

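```bash
python3 - <<'E'
from h import *
S=lambda c,z:onz("side",290+(c[0]+.5)/20-.5,205+(c[1]+.5)/20-.5,z)
L=np.array([S(c,.04) for c in((300,368),(448,352),(465,512),(325,530))]); lc=L.mean(0)
hx=np.array([-.61,-.79,0]);hx/=np.linalg.norm(hx);hy=np.array([-hx[1],hx[0],0])
print("loop c",lc,"len",[(L[3]-L[0])@hx,(L[2]-L[1])@hx],"wid",[(L[1]-L[0])@hy,(L[2]-L[3])@hy])
print("dir",L[3]-L[0],L[2]-L[1])
# toe tip
tz=.0571
tip=S((378,383),tz-.0025); rod=S((365,300),.075)
print("tip",tip,"rod",rod, "tip rel loop",(tip-lc)@hx,(tip-lc)@hy,"rod rel",(rod-lc)@hx,(rod-lc)@hy)
for q in (.0546,.065,.075,.085):
    u,v=proj("side",(.488+.003,.0325-.0012,q)); print(q,(u-290+.5)*20,(v-205+.5)*20)
E
```

```text
loop c [0.48939925 0.02908212 0.04      ] len [np.float64(0.025012175709084532), np.float64(0.024567916435459136)] wid [np.float64(0.01811566064660671), np.float64(0.016977226214159195)]
dir [-0.01586282 -0.01935226  0.        ] [-0.01649239 -0.01830486  0.        ]
tip [0.48712009 0.02749744 0.0546    ] rod [0.48379325 0.02575232 0.075     ] tip rel loop 0.00264722308638119 -0.0008354680653703703 rod rel 0.006061724667275531 -0.0024021264302838265
0.0546 377.75820041449606 347.92311710967
0.065 375.5740613854289 293.6231949295325
0.075 373.4474707127731 240.7539835389167
0.085 371.2944518460881 187.22774031105132
```

```bash
python3 -m crank '[{"dp":[0,-0.15,-0.4],"twist":[0,0,0],"grip":0},{"dp":[0,-0.15,-0.8],"twist":[0,0,0],"grip":0},{"dp":[0,-0.15,-1.2],"twist":[0,0,0],"grip":0},{"dp":[0,-0.15,-1.5],"twist":[0,0,0],"grip":0},{"dp":[0,-0.15,-1.5],"twist":[0,0,0],"grip":0}]'
python3 - <<'E'
from h import *
p,d=snap("side","s5"); c=p[205:240,290:325,::-1]; c=cv2.resize(c,(700,700),interpolation=cv2.INTER_CUBIC)
c=cv2.convertScaleAbs(c,alpha=1.5); cv2.imwrite("pics/s5z.png",c)
print(robot.get_state()['eef_pos'],robot.get_state()['ft_force'])
E
```

```text
clock: 8.7
eef_pos: [0.4874, 0.0309, 0.0998]
tool_rot: [3.141, 0.0, -0.658]
ft_force: [-0.1, -0.4, -1.8]
finger_gap: 0.0173
[0.48749641 0.03095676 0.10007059] [ 0.63530351  0.75124734 -0.30332609]
```

View pics/s5z.png

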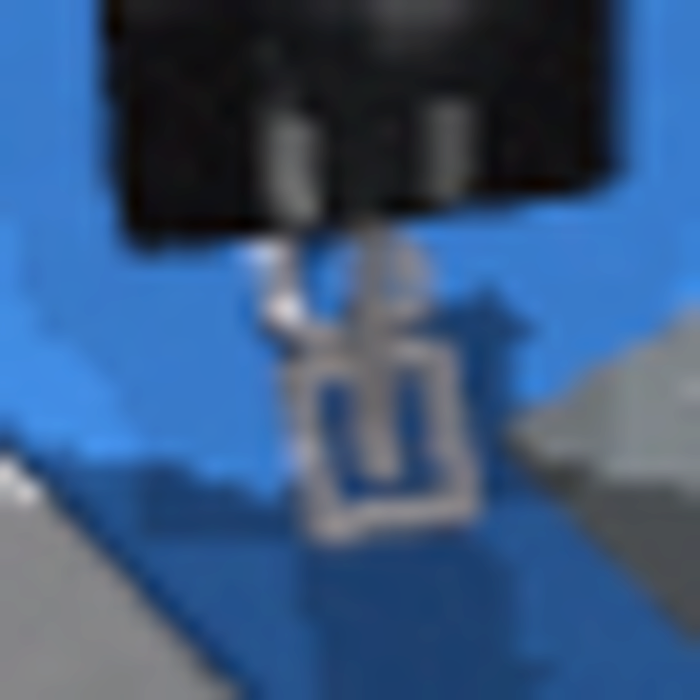

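```bash
python3 -m crank '[{"dp":[0,0,-0.4],"twist":[0,0,0],"grip":0},{"dp":[0,0,-0.8],"twist":[0,0,0],"grip":0},{"dp":[0,0,-1.2],"twist":[0,0,0],"grip":0},{"dp":[0,0,-1.6],"twist":[0,0,0],"grip":0},{"dp":[0,0,-1.6],"twist":[0,0,0],"grip":0}]'
python3 - <<'E'
from h import *
p,d=snap("side","s6"); c=p[205:240,290:325,::-1]; c=cv2.resize(c,(700,700),interpolation=cv2.INTER_CUBIC)
c=cv2.convertScaleAbs(c,alpha=1.5); cv2.imwrite("pics/s6z.png",c)
print(robot.get_state()['eef_pos'],robot.get_state()['ft_force'])
E
```

```text
clock: 9.38
eef_pos: [0.4873, 0.0309, 0.0837]
tool_rot: [3.141, 0.0, -0.658]
ft_force: [-0.6, 0.0, -1.4]
finger_gap: 0.0176
[0.48747843 0.03094761 0.08401231] [ 0.65621678  0.08158339 -0.75647629]
```

View pics/s6z.png

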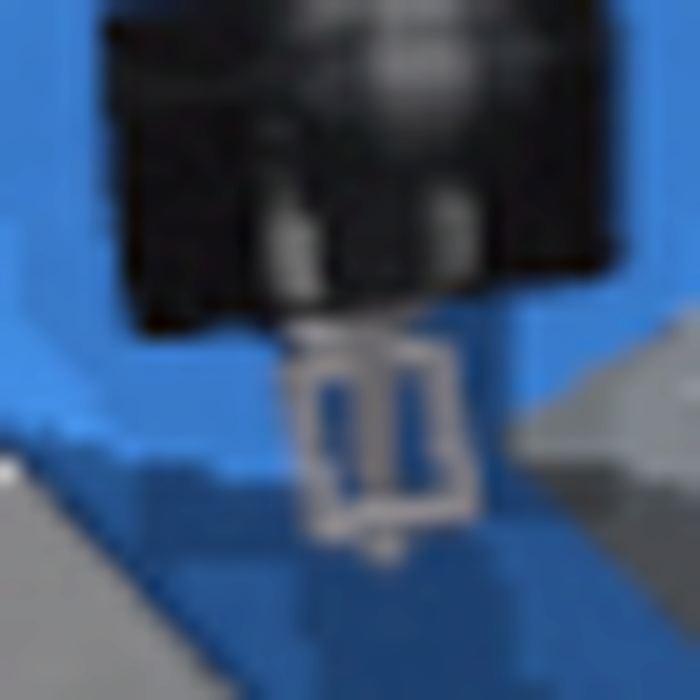

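```bash
python3 -m crank '[{"dp":[-0.3,-0.4,0],"twist":[0,0,0],"grip":0},{"dp":[-0.6,-0.8,0],"twist":[0,0,0],"grip":0},{"dp":[-0.9,-1.2,0],"twist":[0,0,0],"grip":0},{"dp":[-1.2,-1.55,0],"twist":[0,0,0],"grip":0},{"dp":[-1.2,-1.55,0],"twist":[0,0,0],"grip":0},{"dp":[-1.2,-1.55,0],"twist":[0,0,0],"grip":0}]'
python3 - <<'E'
from h import *
for i in range(1):
    s=robot.get_state(); print(s['eef_pos'],s['ft_force'])
E
```

```text
clock: 10.18
eef_pos: [0.4757, 0.0157, 0.0843]
tool_rot: [-3.141, -0.0, -0.658]
ft_force: [1.1, 1.8, -1.6]
finger_gap: 0.0176
[0.47573302 0.01567557 0.08432897] [ 1.0711563   1.78439944 -1.56445009]
```

```bash
python3 -m crank '[{"dp":[-0.3,-0.4,0],"twist":[0,0,0],"grip":0},{"dp":[-0.6,-0.8,0],"twist":[0,0,0],"grip":0},{"dp":[-0.9,-1.2,0],"twist":[0,0,0],"grip":0},{"dp":[-1.2,-1.6,0],"twist":[0,0,0],"grip":0},{"dp":[-1.5,-2.0,0],"twist":[0,0,0],"grip":0},{"dp":[-1.7,-2.25,0],"twist":[0,0,0],"grip":0},{"dp":[-1.7,-2.25,0],"twist":[0,0,0],"grip":0},{"dp":[-1.7,-2.25,0],"twist":[0,0,0],"grip":0}]'
python3 - <<'E'
from h import *
p,d=snap("side","s7"); crop(p,270,160,90,80,8,"s7")
E
```

```text
clock: 11.18
eef_pos: [0.4597, -0.0057, 0.0847]
tool_rot: [-3.137, -0.001, -0.657]
ft_force: [6.1, 6.9, -2.7]
finger_gap: 0.0172
```

View pics/s7.png

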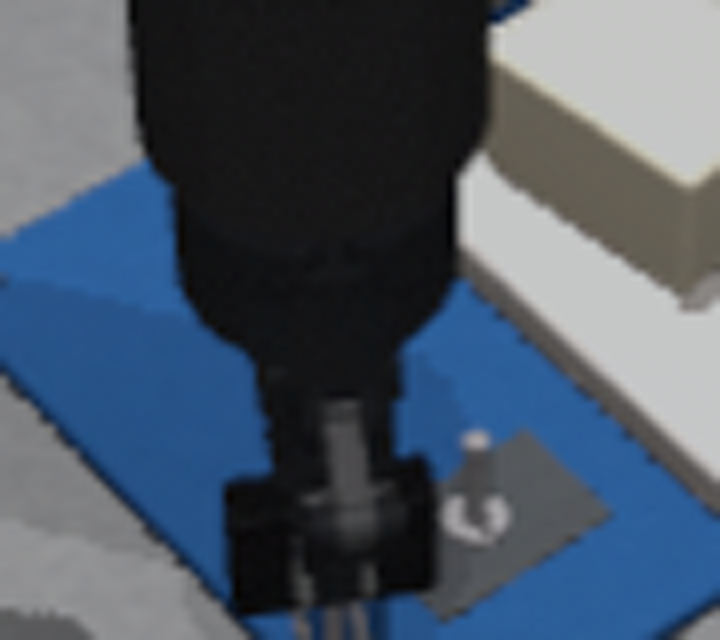

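```bash
python3 - <<'E'
import numpy as np
P=np.array([.5604,.1256]);r=.1668;c=np.array([.4592,-.0065])
a0=np.arctan2(*(c-P)[::-1]);print(a0)
for a in np.arange(a0,-1.66,.06): print(round(a,3),round(a-a0,2),np.round((P+r*np.array([np.cos(a),np.sin(a)])-c)*100,2))
E
```

```text
-2.224513426324904
-2.225 0.0 [-0.02 -0.03]
-2.165 0.06 [ 0.79 -0.62]
-2.105 0.12 [ 1.63 -1.15]
-2.045 0.18 [ 2.51 -1.63]
-1.985 0.24 [ 3.41 -2.06]
-1.925 0.3 [ 4.34 -2.44]
-1.865 0.36 [ 5.29 -2.76]
-1.805 0.42 [ 6.26 -3.02]
-1.745 0.48 [ 7.24 -3.22]
-1.685 0.54 [ 8.23 -3.36]
```

```bash
python3 -m crank '[{"dp":[0.4,-0.3,0],"twist":[0,0,0.03],"grip":0},{"dp":[0.8,-0.6,0],"twist":[0,0,0.06],"grip":0},{"dp":[1.2,-0.9,0],"twist":[0,0,0.09],"grip":0},{"dp":[1.6,-1.15,0],"twist":[0,0,0.12],"grip":0},{"dp":[2.1,-1.4,0],"twist":[0,0,0.15],"grip":0},{"dp":[2.5,-1.65,0],"twist":[0,0,0.18],"grip":0},{"dp":[2.5,-1.65,0],"twist":[0,0,0.18],"grip":0}]'
python3 -m crank '[{"dp":[0.45,-0.25,0],"twist":[0,0,0.03],"grip":0},{"dp":[0.9,-0.45,0],"twist":[0,0,0.06],"grip":0},{"dp":[1.4,-0.6,0],"twist":[0,0,0.09],"grip":0},{"dp":[1.85,-0.8,0],"twist":[0,0,0.12],"grip":0},{"dp":[2.3,-0.95,0],"twist":[0,0,0.15],"grip":0},{"dp":[2.8,-1.1,0],"twist":[0,0,0.18],"grip":0},{"dp":[2.8,-1.1,0],"twist":[0,0,0.18],"grip":0}]'
python3 - <<'E'
from h import *
p,d=snap("side","s8"); crop(p,270,160,90,80,8,"s8")
p,d=snap("top","t8"); crop(p,270,170,90,80,7,"t8")
E
```

```text
clock: 12.1
eef_pos: [0.4846, -0.0221, 0.0844]
tool_rot: [-3.137, -0.001, -0.477]
ft_force: [4.6, 8.2, -1.4]
finger_gap: 0.0172
clock: 12.98
eef_pos: [0.5121, -0.033, 0.0841]
tool_rot: [-3.138, -0.0, -0.297]
ft_force: [3.6, 8.4, -1.3]
finger_gap: 0.0175
```

View pics/s8.png

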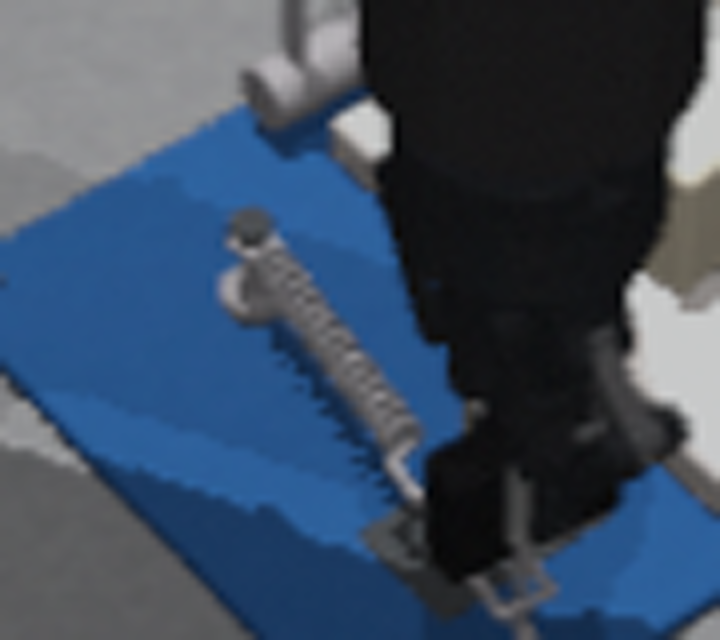

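View pics/t8.png

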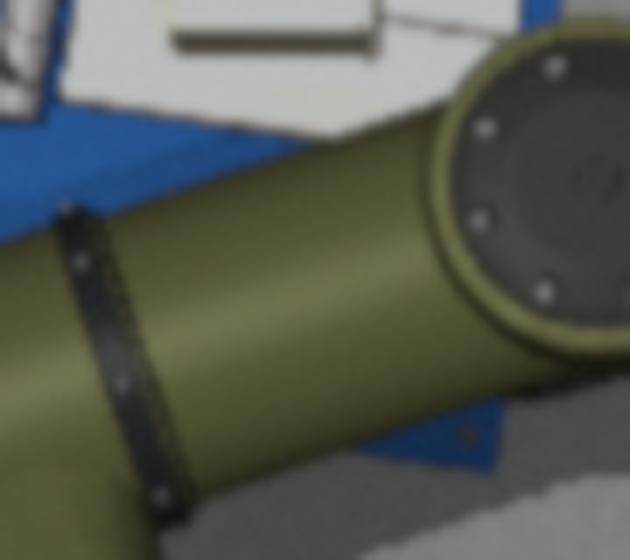

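```bash
cat > f.py <<'E'
from h import *
s=robot.get_state();P=np.array([.5604,.1256]);v=s['eef_pos'][:2]-P;a=np.arctan2(v[1],v[0]);r=np.hypot(*v)
u=v/r;t=np.array([-u[1],u[0]]);F=s['ft_force'][:2]
print("ang %.3f r %.4f z %.4f Frad %.1f Ftan %.1f Fz %.1f"%(a,r,s['eef_pos'][2],F@u,F@t,s['ft_force'][2]),"clock",s['clock'])
E
python3 f.py
python3 -m crank '[{"dp":[0.3,-0.1,0],"twist":[0,0,0.02],"grip":0},{"dp":[0.6,-0.18,0],"twist":[0,0,0.04],"grip":0},{"dp":[0.9,-0.24,0],"twist":[0,0,0.06],"grip":0},{"dp":[1.2,-0.3,0],"twist":[0,0,0.07],"grip":0},{"dp":[1.2,-0.3,0],"twist":[0,0,0.07],"grip":0}]'; python3 f.py
python3 -m crank '[{"dp":[0.2,-0.05,0],"twist":[0,0,0.01],"grip":0},{"dp":[0.4,-0.08,0],"twist":[0,0,0.02],"grip":0},{"dp":[0.4,-0.08,0],"twist":[0,0,0.02],"grip":0},{"dp":[0.4,-0.08,0],"twist":[0,0,0.02],"grip":0}]'; python3 f.py
```

```text
ang -1.867 r 0.1658 z 0.0842 Frad -9.4 Ftan 0.1 Fz -1.3 clock 13.075
clock: 13.7
eef_pos: [0.5239, -0.0359, 0.0841]
tool_rot: [-3.138, -0.0, -0.227]
ft_force: [2.7, 8.6, -1.1]
finger_gap: 0.0173
ang -1.793 r 0.1656 z 0.0841 Frad -9.0 Ftan 0.8 Fz -1.1 clock 13.7
clock: 14.2
eef_pos: [0.5277, -0.0367, 0.0841]
tool_rot: [-3.138, -0.0, -0.207]
ft_force: [2.3, 8.7, -0.6]
finger_gap: 0.0171
ang -1.770 r 0.1655 z 0.0841 Frad -9.0 Ftan 0.5 Fz -0.6 clock 14.2
```

```bash
for i in 1; do python3 -m crank '[{"dp":[0.2,-0.04,0],"twist":[0,0,0.01],"grip":0},{"dp":[0.4,-0.08,0],"twist":[0,0,0.02],"grip":0},{"dp":[0.4,-0.08,0],"twist":[0,0,0.02],"grip":0},{"dp":[0.4,-0.08,0],"twist":[0,0,0.02],"grip":0}]'; done; python3 f.py
python3 - <<'E'
from h import *
p,d=snap("side","s9"); crop(p,270,160,90,90,8,"s9")
E
```

```text
clock: 14.7
eef_pos: [0.5316, -0.0375, 0.084]
tool_rot: [-3.138, -0.0, -0.187]
ft_force: [1.9, 8.1, -0.9]
finger_gap: 0.017
ang -1.746 r 0.1656 z 0.0840 Frad -8.4 Ftan 0.5 Fz -0.9 clock 14.7
```

View pics/s9.png

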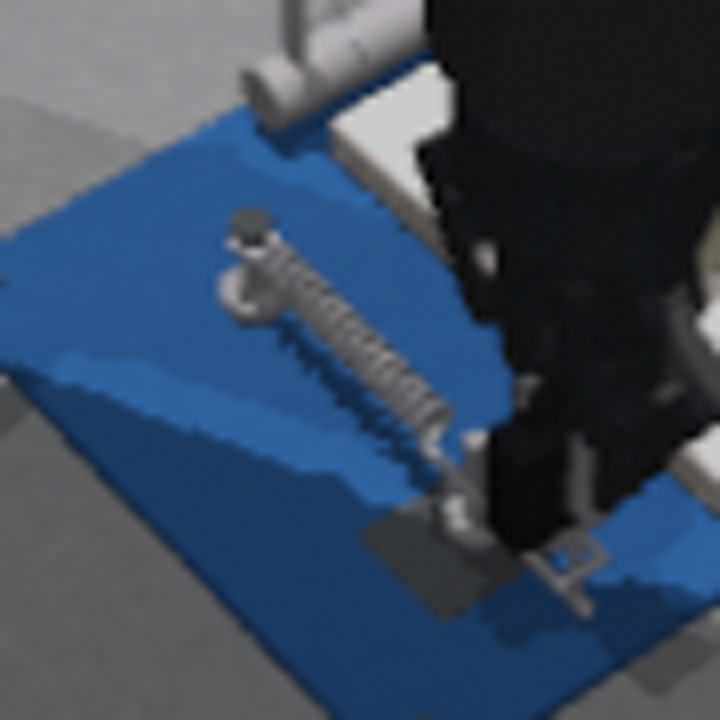

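```bash
python3 -m crank '[{"dp":[0.2,-0.04,0],"twist":[0,0,0.01],"grip":0},{"dp":[0.3,-0.05,0],"twist":[0,0,0.02],"grip":0},{"dp":[0.3,-0.05,0],"twist":[0,0,0.02],"grip":0},{"dp":[0.3,-0.05,0],"twist":[0,0,0.02],"grip":0}]';  python3 f.py; python3 -m crank '[{"dp":[0.2,-0.03,0],"twist":[0,0,0.01],"grip":0},{"dp":[0.2,-0.03,0],"twist":[0,0,0.01],"grip":0},{"dp":[0.2,-0.03,0],"twist":[0,0,0.01],"grip":0}]';  python3 f.py
```

```text
clock: 15.25
eef_pos: [0.5346, -0.0379, 0.084]
tool_rot: [-3.138, -0.0, -0.167]
ft_force: [1.3, 8.4, 0.1]
finger_gap: 0.017
ang -1.727 r 0.1656 z 0.0840 Frad -8.5 Ftan -0.1 Fz 0.1 clock 15.25
clock: 15.62
eef_pos: [0.5358, -0.0382, 0.0838]
tool_rot: [-3.139, 0.002, -0.157]
ft_force: [-1.5, 9.1, 0.5]
finger_gap: 0.0171
ang -1.720 r 0.1656 z 0.0838 Frad -8.8 Ftan -2.8 Fz 0.5 clock 15.625
```

```bash
python3 -m crank '[{"dp":[0.05,0.3,0],"twist":[0,0,0],"grip":0},{"dp":[0.1,0.6,0],"twist":[0,0,0],"grip":0},{"dp":[0.15,0.9,0],"twist":[0,0,0],"grip":0},{"dp":[0.2,1.2,0],"twist":[0,0,0],"grip":0},{"dp":[0.2,1.2,0],"twist":[0,0,0],"grip":0}]';  python3 f.py; python3 -m crank '[{"dp":[0.05,0.3,0],"twist":[0,0,0],"grip":0},{"dp":[0.08,0.5,0],"twist":[0,0,0],"grip":0},{"dp":[0.08,0.5,0],"twist":[0,0,0],"grip":0},{"dp":[0.08,0.5,0],"twist":[0,0,0],"grip":0}]';  python3 f.py
python3 - <<'E'
from h import *
p,d=snap("side","s10"); crop(p,270,160,90,90,8,"s10")
E
```

```text
clock: 16.25
eef_pos: [0.5376, -0.0269, 0.0837]
tool_rot: [-3.14, 0.002, -0.157]
ft_force: [-1.3, 6.9, 0.3]
finger_gap: 0.017
ang -1.719 r 0.1541 z 0.0837 Frad -6.6 Ftan -2.3 Fz 0.3 clock 16.25
clock: 16.75
eef_pos: [0.5388, -0.0225, 0.0837]
tool_rot: [-3.141, 0.001, -0.158]
ft_force: [-1.4, 5.9, -0.1]
finger_gap: 0.0174
ang -1.715 r 0.1497 z 0.0837 Frad -5.6 Ftan -2.3 Fz -0.1 clock 16.75
```

View pics/s10.png

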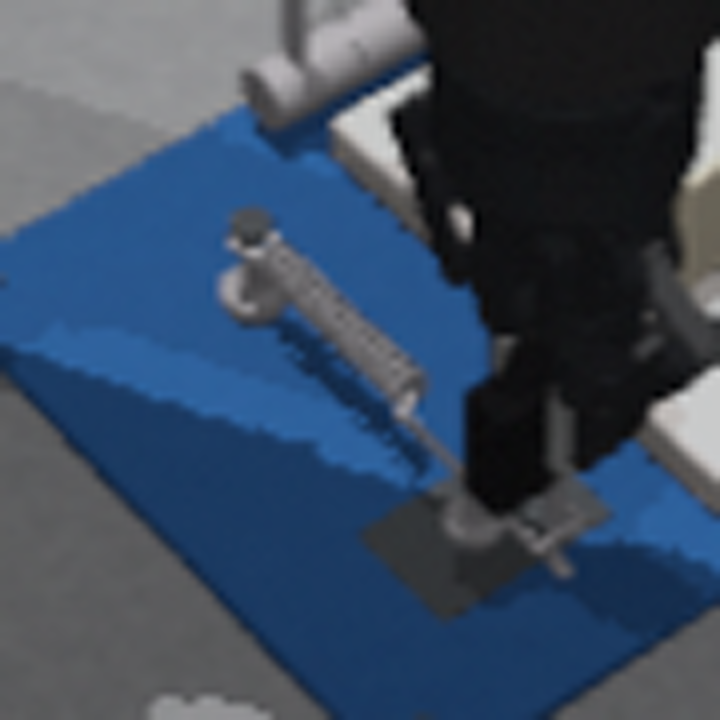

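```bash
python3 -m crank '[{"dp":[0.03,0.2,0],"twist":[0,0,0],"grip":0},{"dp":[0.06,0.4,0],"twist":[0,0,0],"grip":0},{"dp":[0.06,0.4,0],"twist":[0,0,0],"grip":0},{"dp":[0.06,0.4,0],"twist":[0,0,0],"grip":0}]';  python3 f.py; python3 -m crank '[{"dp":[0.03,0.2,0],"twist":[0,0,0],"grip":0},{"dp":[0.06,0.4,0],"twist":[0,0,0],"grip":0},{"dp":[0.06,0.4,0],"twist":[0,0,0],"grip":0},{"dp":[0.06,0.4,0],"twist":[0,0,0],"grip":0}]';  python3 f.py
```

```text
clock: 17.3
eef_pos: [0.5399, -0.019, 0.084]
tool_rot: [3.141, 0.0, -0.158]
ft_force: [-0.0, 3.0, -2.3]
finger_gap: 0.0173
ang -1.712 r 0.1461 z 0.0840 Frad -2.9 Ftan -0.5 Fz -2.3 clock 17.3
clock: 17.8
eef_pos: [0.5406, -0.015, 0.0842]
tool_rot: [3.141, -0.0, -0.158]
ft_force: [0.6, 0.6, -1.2]
finger_gap: 0.0172
ang -1.711 r 0.1420 z 0.0842 Frad -0.7 Ftan 0.5 Fz -1.2 clock 17.8
```

```bash
python3 -m crank '[{"dp":[-0.1,0.2,0],"twist":[0,0,0],"grip":0},{"dp":[-0.2,0.4,0],"twist":[0,0,0],"grip":0},{"dp":[-0.3,0.6,0],"twist":[0,0,-0.01],"grip":0},{"dp":[-0.42,0.87,0],"twist":[0,0,-0.02],"grip":0},{"dp":[-0.42,0.87,0],"twist":[0,0,-0.02],"grip":0}]';  python3 f.py; 
python3 - <<'E'
from h import *
p,d=snap("side","s11"); crop(p,310,205,45,45,14,"s11")
E
```

```text
clock: 18.42
eef_pos: [0.5363, -0.006, 0.0842]
tool_rot: [3.142, -0.0, -0.178]
ft_force: [-0.1, 0.7, -1.7]
finger_gap: 0.0171
ang -1.752 r 0.1338 z 0.0842 Frad -0.6 Ftan -0.2 Fz -1.7 clock 18.425
```

View pics/s11.png

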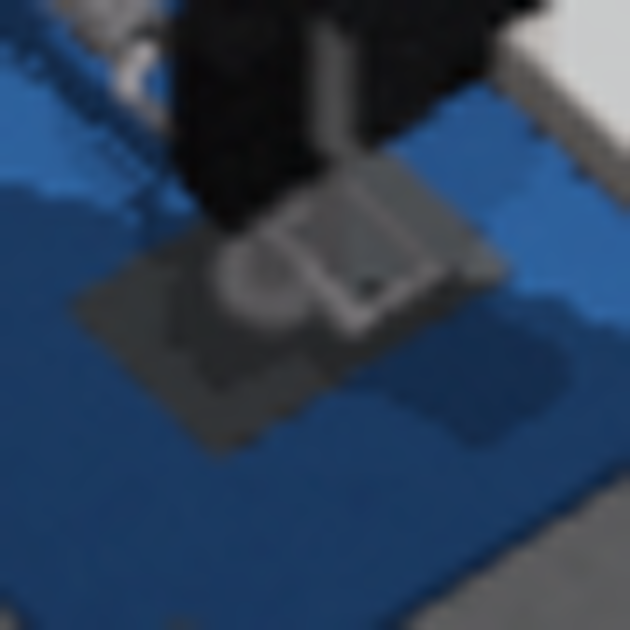

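```bash
python3 - <<'E'
from h import *
p,d=ld("s11"); c=p[210:235,322:347,::-1].astype(float); c=np.clip((c-20)*2.4,0,255).astype(np.uint8)
S=26
c=cv2.resize(c,(650,650),interpolation=cv2.INTER_CUBIC)
x,y=.5363+.003,-.006-.0015
for q in((x,y,.072),(x,y,.04),(x,y,.0245),(x-.0015,y-.0084,.0245)):
    u,v=proj("side",q); cv2.circle(c,(int((u-322+.5)*S),int((v-210+.5)*S)),4,(0,0,255),-1)
cv2.imwrite("pics/s11z.png",c)
E
```

```text
(no output)
```

View pics/s11z.png

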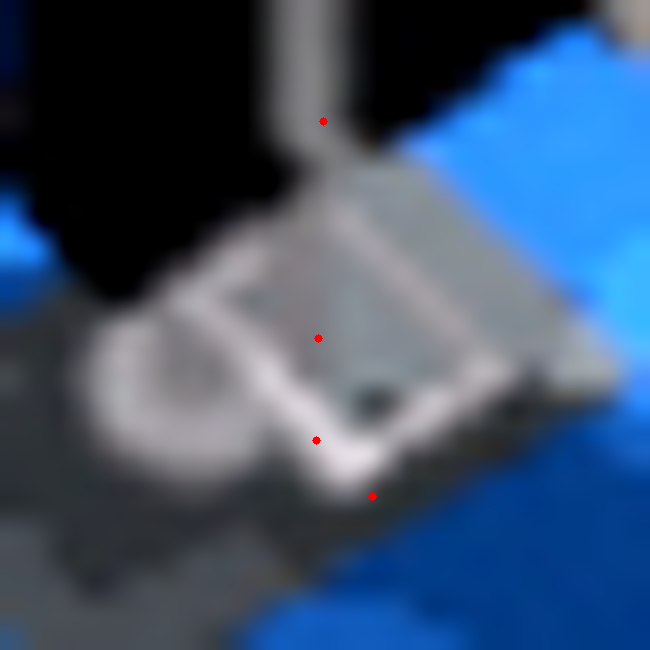

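```bash
python3 -m crank '[{"dp":[0.14,0.13,0],"twist":[0,0,0],"grip":0},{"dp":[0.14,0.13,0.4],"twist":[0,0,0],"grip":0},{"dp":[0.14,0.13,0.9],"twist":[0,0,0],"grip":0},{"dp":[0.14,0.13,0.9],"twist":[0,0,0],"grip":0}]'; python3 f.py; python3 -m crank '[{"dp":[0,0,0.2],"twist":[0,0,0],"grip":0},{"dp":[0,0,0.4],"twist":[0,0,0],"grip":0},{"dp":[0,0,0.4],"twist":[0,0,0],"grip":0}]'; python3 f.py
```

```text
clock: 18.98
eef_pos: [0.5381, -0.0049, 0.094]
tool_rot: [-3.141, -0.001, -0.178]
ft_force: [0.4, -0.9, -0.9]
finger_gap: 0.0173
ang -1.740 r 0.1324 z 0.0940 Frad 0.8 Ftan 0.6 Fz -0.9 clock 18.975
clock: 19.35
eef_pos: [0.5378, -0.0049, 0.0974]
tool_rot: [-3.142, -0.0, -0.178]
ft_force: [0.3, 0.4, -1.3]
finger_gap: 0.0171
ang -1.742 r 0.1325 z 0.0974 Frad -0.5 Ftan 0.3 Fz -1.3 clock 19.35
```

```bash
python3 - <<'E'
from h import *
p,d=snap("side","s12"); c=p[205:235,317:347,::-1].astype(float); c=np.clip((c-20)*2.4,0,255).astype(np.uint8)
cv2.imwrite("pics/s12.png",cv2.resize(c,(660,660),interpolation=cv2.INTER_CUBIC))
E
```

```text
(no output)
```

View pics/s12.png

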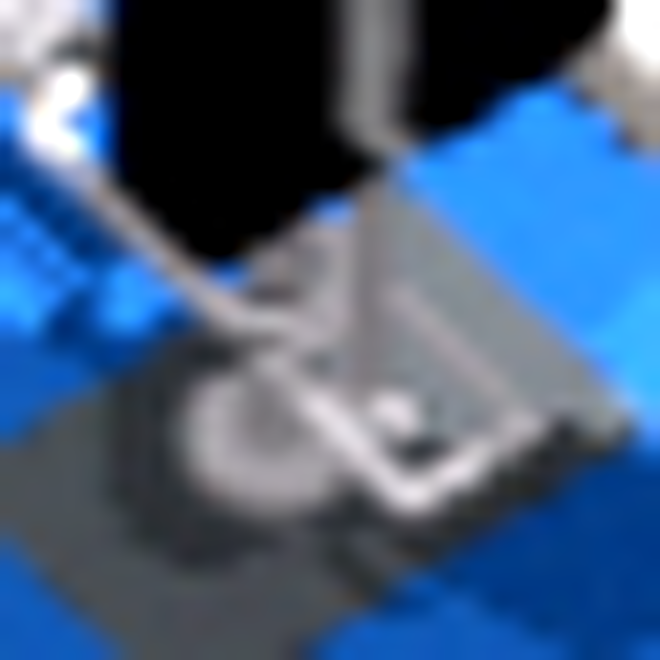

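```bash
python3 -m crank '[{"dp":[0.05,0.02,0.2],"twist":[0,0,0],"grip":0},{"dp":[0.05,0.02,0.5],"twist":[0,0,0],"grip":0},{"dp":[0.05,0.02,0.8],"twist":[0,0,0],"grip":0},{"dp":[0.05,0.02,0.8],"twist":[0,0,0],"grip":0}]'; python3 f.py; python3 -m crank '[{"dp":[0,0,1],"twist":[0,0,0],"grip":0},{"dp":[0,0,3],"twist":[0,0,0],"grip":0},{"dp":[0,0,6],"twist":[0,0,0],"grip":0},{"dp":[0,0,9],"twist":[0,0,0],"grip":0},{"dp":[0,0,10.5],"twist":[0,0,0],"grip":0},{"dp":[0,0,10.5],"twist":[0,0,0],"grip":0}]'; python3 f.py
python3 - <<'E'
from h import *
p,d=snap("side","s13"); crop(p,270,160,90,90,8,"s13")
E
```

```text
clock: 19.9
eef_pos: [0.5384, -0.0047, 0.1056]
tool_rot: [-3.141, -0.001, -0.178]
ft_force: [0.1, -0.3, -1.2]
finger_gap: 0.0173
ang -1.738 r 0.1321 z 0.1056 Frad 0.3 Ftan 0.1 Fz -1.2 clock 19.9
clock: 20.65
eef_pos: [0.5387, -0.0046, 0.2116]
tool_rot: [-3.14, -0.002, -0.178]
ft_force: [-0.6, -0.7, -1.7]
finger_gap: 0.0171
ang -1.736 r 0.1320 z 0.2116 Frad 0.8 Ftan -0.5 Fz -1.7 clock 20.65
```

View pics/s13.png

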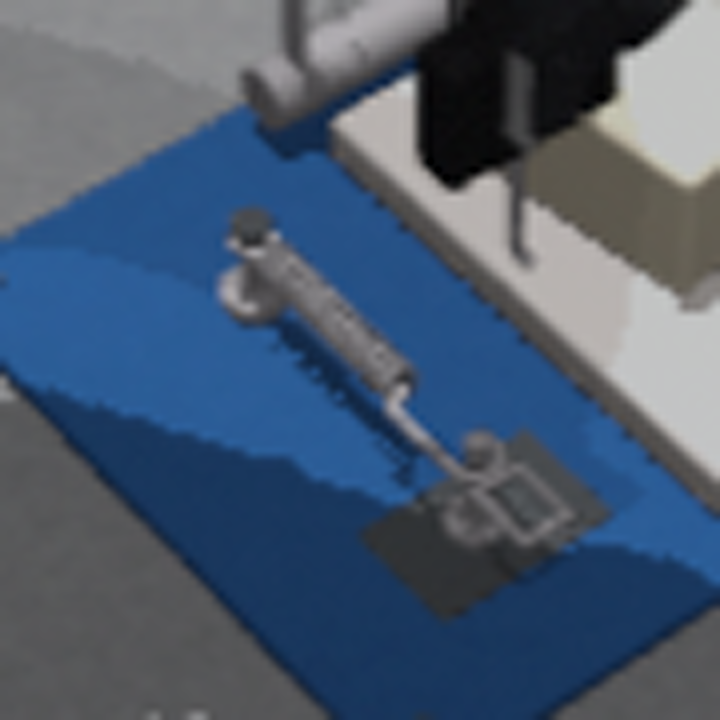

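```bash
python3 -m crank '[{"dp":[-0.5,-2,0.5],"twist":[0,0,-0.16],"grip":0},{"dp":[-1.4,-5,0.5],"twist":[0,0,-0.32],"grip":0},{"dp":[-2.2,-8,0.5],"twist":[0,0,-0.48],"grip":0},{"dp":[-3,-11,0.5],"twist":[0,0,-0.64],"grip":0},{"dp":[-4,-14.5,0.5],"twist":[0,0,-0.8],"grip":0},{"dp":[-5,-18,0.5],"twist":[0,0,-0.96],"grip":0},{"dp":[-6,-21.5,0.5],"twist":[0,0,-1.12],"grip":0},{"dp":[-6.95,-24.9,0.5],"twist":[0,0,-1.28],"grip":0}]'
python3 -m crank '[{"dp":[0,0,0],"twist":[0,0,-0.15],"grip":0},{"dp":[0,0,-3],"twist":[0,0,-0.15],"grip":0},{"dp":[0,0,-5.5],"twist":[0,0,-0.15],"grip":0},{"dp":[0,0,-7.5],"twist":[0,0,-0.15],"grip":0},{"dp":[0,0,-7.5],"twist":[0,0,-0.15],"grip":0},{"dp":[0,0,-7.5],"twist":[0,0,-0.15],"grip":0}]'
python3 f.py
python3 - <<'E'
from h import *
p,d=snap("side","s14"); crop(p,365,245,75,75,8,"s14")
E
```

```text
clock: 21.7
eef_pos: [0.4678, -0.2546, 0.2134]
tool_rot: [3.139, 0.001, -1.463]
ft_force: [0.7, -0.7, -1.1]
finger_gap: 0.0177
clock: 22.45
eef_pos: [0.4691, -0.2539, 0.1411]
tool_rot: [-3.141, -0.001, -1.608]
ft_force: [0.6, -1.5, -0.8]
finger_gap: 0.0174
ang -1.807 r 0.3904 z 0.1411 Frad 1.3 Ftan 0.9 Fz -0.8 clock 22.45
```

View pics/s14.png

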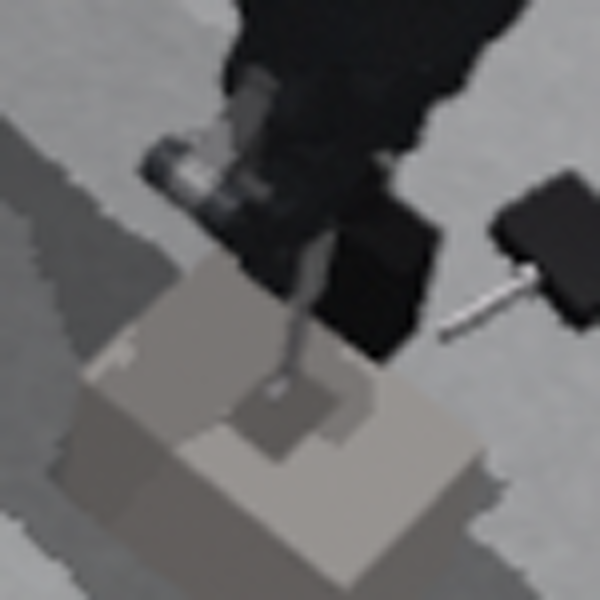

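```bash
python3 -m crank '[{"dp":[0,0,-1],"twist":[0,0,0],"grip":0},{"dp":[0,0,-2],"twist":[0,0,0],"grip":0},{"dp":[0,0,-3],"twist":[0,0,0],"grip":0},{"dp":[0,0,-4],"twist":[0,0,0],"grip":0},{"dp":[0,0,-5],"twist":[0,0,0],"grip":0},{"dp":[0,0,-5],"twist":[0,0,0],"grip":0}]'; python3 f.py;python3 -m crank '[{"dp":[0,0,-0.5],"twist":[0,0,0],"grip":0},{"dp":[0,0,-1],"twist":[0,0,0],"grip":0},{"dp":[0,0,-1.3],"twist":[0,0,0],"grip":0},{"dp":[0,0,-1.45],"twist":[0,0,0],"grip":0},{"dp":[0,0,-1.45],"twist":[0,0,0],"grip":0}]'; python3 f.py
```

```text
clock: 23.25
eef_pos: [0.4682, -0.2535, 0.0889]
tool_rot: [3.14, 0.0, -1.608]
ft_force: [-0.0, 0.4, -1.9]
finger_gap: 0.0173
ang -1.809 r 0.3902 z 0.0889 Frad -0.4 Ftan -0.1 Fz -1.9 clock 23.25
clock: 23.88
eef_pos: [0.4689, -0.2538, 0.0761]
tool_rot: [-3.141, -0.0, -1.608]
ft_force: [0.1, 0.4, 2.4]
finger_gap: 0.0172
ang -1.808 r 0.3903 z 0.0761 Frad -0.4 Ftan 0.0 Fz 2.4 clock 23.875
```

Handle has touched down (Fz changed sign). Releasing and rising.

```bash
python3 -m crank '[{"dp":[0,0,0],"twist":[0,0,0],"grip":2},{"dp":[0,0,0],"twist":[0,0,0],"grip":2.5},{"dp":[0,0,0],"twist":[0,0,0],"grip":3.5},{"dp":[0,0,0],"twist":[0,0,0],"grip":4.5},{"dp":[0,0,0],"twist":[0,0,0],"grip":4.5}]'; python3 -m crank '[{"dp":[0,0,2],"twist":[0,0,0],"grip":4.5},{"dp":[0,0,5],"twist":[0,0,0],"grip":4.5},{"dp":[0,0,10],"twist":[0,0,0],"grip":4.5},{"dp":[0,0,16],"twist":[0,0,0],"grip":4.5},{"dp":[0,0,22],"twist":[0,0,0],"grip":4.5},{"dp":[-4,-5,27],"twist":[0,0,0],"grip":4.5},{"dp":[-8,-10,27],"twist":[0,0,0],"grip":4.5},{"dp":[-11,-15,27],"twist":[0,0,0],"grip":4.5}]'
python3 -m crank '[{"dp":[-3,-5,0],"twist":[0,0,0],"grip":4.5},{"dp":[-6,-10,0],"twist":[0,0,0],"grip":4.5},{"dp":[-9,-15,0],"twist":[0,0,0],"grip":4.5},{"dp":[-9,-15,0],"twist":[0,0,0],"grip":4.5}]'
python3 - <<'E'
from h import *
p,d=snap("side","s15"); cv2.imwrite("pics/s15.png",p[:,:,::-1])
p,d=snap("top","t15"); cv2.imwrite("pics/t15.png",p[:,:,::-1]); crop(p,255,130,110,110,5,"t15a"); crop(p,385,210,60,45,10,"t15b")
E
```

```text
clock: 24.5
eef_pos: [0.4687, -0.2537, 0.0756]
tool_rot: [3.141, -0.0, -1.608]
ft_force: [-1.1, 0.5, 0.4]
finger_gap: 0.0447
clock: 25.5
eef_pos: [0.3647, -0.3942, 0.3469]
tool_rot: [-3.139, -0.001, -1.607]
ft_force: [1.2, -0.6, 0.3]
finger_gap: 0.0452
clock: 26.0
eef_pos: [0.2732, -0.5455, 0.3433]
tool_rot: [3.139, 0.002, -1.613]
ft_force: [0.5, -1.1, 0.0]
finger_gap: 0.0453
```

View pics/s15.png

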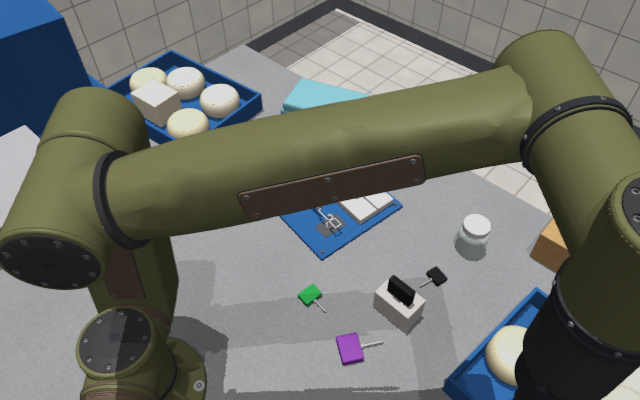

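View pics/t15a.png

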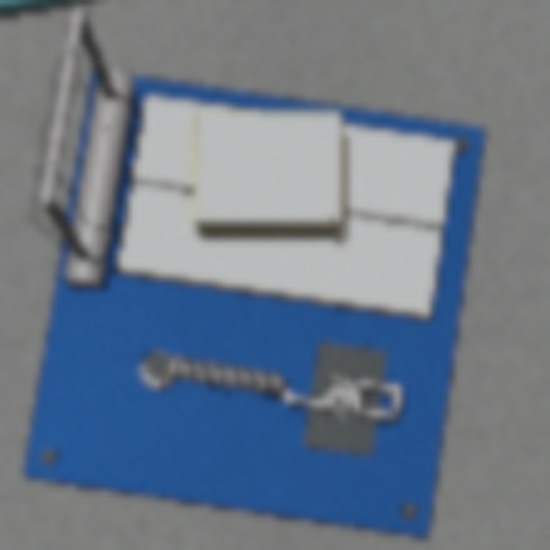

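View pics/t15b.png

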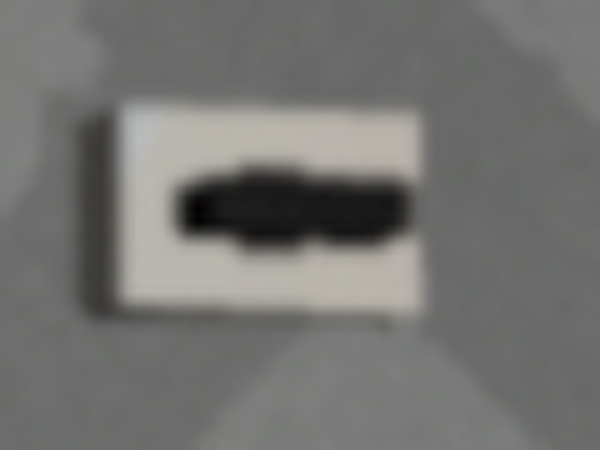

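View pics/t15.png

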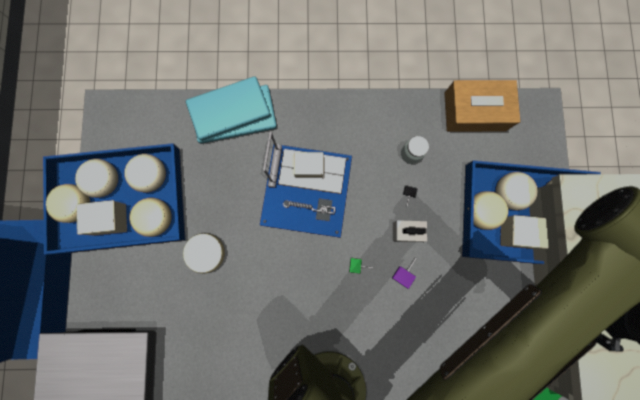

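```bash
python3 -c "
from rig import robot
print(robot.close_job())"
```

```text
the job is handed in; nothing more can be done
None
```

The spring's hook now sits on the anchor post, the puller is back upright in its stand, and I handed the job in at about 26 s of the 72 s allowed.

- **Stretch and swing:** I caught the pull loop with the puller, stretched the spring about 35 mm and swung it until the shank met the post. The force was about 9 N, against the 22 N limit. I then slackened it onto the post and lifted the puller out of the loop.
- **Seating check:** The force on the puller dropped to zero as the spring was slackened. The top picture taken afterwards puts the loop about 137 mm from the pin, which is the distance expected when the hook is seated.
- **Puller and surroundings:** The last pictures show the puller standing in its stand the same way round as before. The cheese block, cheese wheel, jar and look-alikes appear unmoved, and the arm is well clear of everything.
- **Disagreement between views:** The two cameras differed by 2–6 mm, most of all on the post. I corrected for this by comparing the puller's rod in the side picture with the arm's own position reading. Contact with the post then came within about 0.01 rad of where I predicted.

No check failed.

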